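# Empty the prop press

### The arm

A 6-joint arm with a two-finger parallel gripper is mounted at the origin on the work surface. World frame = base frame: x ahead of the robot, y to its left, z up, the work surface at z = 0. Lengths are in mm, angles in degrees, forces in N, time in s.
With the tool pointing down it reaches from about 300 to 850 mm from the base axis. Payload 4.2 kg.
Tool frame: the origin (TCP) lies at the centre of the arm's flange, where the gripper is bolted on; the fingertips stand 191 mm ahead of it and the grasp point (between the pads) lies 172 mm ahead of it; y points along the fingers, x is the direction in which the jaws open and shut, and the axes are right-handed (so a half turn about y gives the same grasp; the last joint's range is limited). The gripper opens to 91 mm and grips with 3 to 60 N. Pads are 32 mm wide; open, the fingers measure 118 mm over their backs; the gripper's body (76 mm by 178 mm) begins 60 mm behind the grasp point.
Start: joints at [-78.266, 18.312, 89.639, -0, 72.044, -1.146], TCP at [128.172, -560.531, 404.776] pointing down, gripper open.
Joint ranges: [-177.97, 177.97], [-48.28, 115.42], [12.27, 149.76], [-77.06, 257.06], [2.81, 150.46], [-146.56, 146.56]. Speed limits (degrees/s): [147.25, 147.25, 180, 180, 180, 180].

### API

Orientations are given as [roll, pitch, yaw] about the fixed x, y, z axes, in that order (R = Rz(yaw) Ry(pitch) Rx(roll)).
In Python, from workcell import env gives the robot as it stands.
- The arm moves only by the tool carry_out, never from a script. Its argument "increments" is a list of rows, each a list of 3 entries, a list of its own where there are three numbers: the turn, a rotation vector about the tool's x, y, z in rad, then the shift along the tool's x, y, z in mm, then the closure, from 0 (fully open) to 1 (shut). In form: [[[wx, wy, wz], [dx, dy, dz], claw], ...]. A call has 1 to 10 rows; each row is the pose to reach, as a shift and turn from the pose commanded when the call began, along the tool's axes at that moment; what a row does not reach only later rows make up. A row lasts 1/12 s, in which the tool goes at most 41.7 mm and 7.16 degrees, less where a joint would pass 70% of its speed; a pose out of reach is approached as far as the arm can. A call with a gripper value outside its range is refused whole. The fingers move at their own pace and stop on an object; "force" is the grip in N (left out, the last holds). Time passes only in rows, so rows that repeat a pose let the fingers close. It gives the time, the measured TCP pose, the force and the opening at its end, in the units of the state.
- env.state(): the state, without advancing time (a new reading comes with each control period).
- env.grab_frame(name): name is "side" or "top" or "wrist"; returns a dict with "frame" (480x640x3 uint8, blue, green, red), "z_map" (480x640 float32, mm along the optical axis (not along the pixel's ray), 0 where there is no reading), "camera_matrix" (3x3 intrinsics, pixels), "k1" (the pictures are not rectified: a ray, as slopes to the right and down, at radius r is drawn at 1 + k1 r^2 times it, then the intrinsics apply), "rvec" (rotation vector, rad) and "tvec" (3), from world to camera coordinates, as OpenCV has them; the wrist camera has in their place "hand_eye" (4x4, takes a point from camera to tool coordinates, whose origin is the TCP and whose axes are the tool frame's). Camera axes: x right, y down, z forward; pixel columns grow to the right and rows downward; lengths in mm; the calibration is good to about 2 mm. A picture is of the moment at which its call begins: read the wrist's pose just before it.
- env.job_done(): hands the job in, once; it reports no verdict.
The state is a dict: "time_s": time; "qpos": joint angles; "qvel": joint speeds; "effort": joint torques, N m; "ee_pos": TCP position; "ee_rot": TCP orientation; "force": force on the tool from outside, world axes, zero at the start; "torque": the same for the moment, N m; "gripper_width": finger opening in mm.
Only numpy, scipy, OpenCV 4.12 (cv2) and the standard library are available. Lean on these libraries where they do the work, as an engineer would, in place of code of your own. Each camera call takes 0.05 s, during which the arm holds its last target. There are 200 camera calls.

### The job

Take the two sound kiln props out of the press's sloping catch tray and set them down gently in the grey tote, flat on its floor with the notch upwards, without dropping them; leave the broken prop (one end horn missing) in the tray. Then push the tray under the press until it meets its stop. Do not disturb the prop already in the tote, the cup or the jar.

Things in the scene. Friction and masses are not known exactly. Their poses are not given: they have to be found in the camera images.
- prop_a_mid (a point): Sound buff ceramic kiln prop, 60 long (x) x 36 wide (y) x 38 mm high (z), about 0.15 kg: a base block 24 mm high and a 16 mm long horn 14 mm high across each end, with a 28 mm notch between. Point at its centre, 19 mm above its underside; z out of the notched top. Starts in the catch tray, length down the slope, lower (-x) end at the lip. To be collected.
- prop_b_mid (a point): The second sound kiln prop, same shape, size and axes as prop_a; point at its centre, 19 mm above its underside. Starts in the catch tray too. To be collected.
- prop_broken_mid (a point): The broken prop, like the others but with its lower end horn (-x end) broken off; same frame (19 mm above its underside). Starts in the catch tray; any of the three may be in any of the three places, 70 mm apart across the tray. Stays in the tray.
- prop_packed_mid (a point): A kiln prop of the same shape, size and axes that already stands flat in the tote, length roughly across the tote's 208 mm width. Point 19 mm above its underside. Leave it there.
- tote: Grey open tote, fixed to the table, outer 208 (its x) x 280 (its y) x 60 mm high (plus small lugs on the short walls), walls and floor 4 mm. Origin at the centre of the underside, z up. The packed prop is on its +y half, 60 to 95 mm from the centre; the -y half is empty.
- tray_tab (a point): Steel push tab of the catch tray, moving with it: upright plate 12 thick (x), 70 wide (y), from 8 to 64 mm above the table; point in its middle plane at 45 mm. x is level and points into the press, the way the tray slides home; z up. The lip's outer side, 22 mm high and leaning out, comes no nearer than 54 mm behind the tab's middle plane.
- catch_tray (a joint): How far the tray has been pushed in, m: starts at 0, pulled out; fully home on its stop at 0.060. It slides level with about 4 N of friction and stays where it is left. Its floor slopes up into the press at 35 degrees from a foot 80 mm along x from the tab and 26 mm above the table; 112 long, 228 wide inside; lip and side walls 22 mm high, square to the floor.
- press: Grey press, fixed. Origin on the table below the foot of the tray's slope at joint 0, or up to 8 mm short of it; x level into the press, as tray_tab. Its head (302 mm wide, underside 119 mm up) overhangs the tray from x = 33 mm on and would be hit by a tool straight down on the props: come in square to the slope, leaning out of the press. Side cheeks from x = 32 mm, inner faces at y = +-123 mm.
- cup: Bystander: clay cup, 64 mm wide, 60 mm high, on the robot's side between tray and tote; origin under its centre.
- jar: Bystander: glass jar, 64 mm wide, 90 mm high, on the far side between tray and tote; origin under its centre.
There are look-alikes about, which are no part of the job. Leave any orange look-alike of the part that bears prop_b_mid alone.

How it is judged (in metres and radians):
On the way, in this order (a step that is already met when the one before it is completed fails the run):
1. both sound props stand released in the tote, flat on its floor, notch up (x of prop_a_mid in the frame of tote between -0.085 and 0.085 m and y of prop_a_mid in the frame of tote between -0.125 and 0.125 m and z of prop_a_mid in the frame of tote between 0.015 and 0.029 m and angle between each of prop_a_mid, prop_b_mid's own z axis and vertical below 0.15 rad and contact force between the fingers and prop_a below 0.2 N and linear speed of each of prop_a, prop_b below 0.03 m/s and x of prop_b_mid in the frame of tote between -0.085 and 0.085 m and y of prop_b_mid in the frame of tote between -0.125 and 0.125 m and z of prop_b_mid in the frame of tote between 0.015 and 0.029 m and contact force between the fingers and prop_b below 0.2 N), for 0.2 s.
2. the tray is pushed home on its stop (value of joint catch_tray above 0.056 m), for 0.2 s.
At the end, for the whole second after the job is handed in: Both sound props stand still and released on the tote's floor, wholly inside, notch up within 0.15 rad of level (not on each other or on a wall); the tray is within 4 mm of its stop (joint above 0.056); the broken prop lies in the tray (all of step 1 and value of joint catch_tray above 0.056 m and x of prop_broken_mid in the frame of tray_tab between 0.05 and 0.18 m and y of prop_broken_mid in the frame of tray_tab between -0.114 and 0.114 m and z of prop_broken_mid in the frame of tray_tab between -0.02 and 0.08 m and linear speed of prop_broken below 0.03 m/s); the robot touches nothing.
It fails at once if a sound prop is dropped or thrown (let go and faster than 0.75 m/s, a fall of about 30 mm) ((contact force between the fingers and prop_a below 0.2 N and linear speed of prop_a above 0.75 m/s) or (contact force between the fingers and prop_b below 0.2 N and linear speed of prop_b above 0.75 m/s)).
It fails at once if the prop already in the tote is shifted by more than 25 mm or tipped (distance of prop_packed_mid from where it was at the start of the episode above 0.025 m or angle between prop_packed_mid's own z axis and vertical above 0.35 rad).
It fails at once if the broken prop is lifted out of the tray (not (x of prop_broken_mid in the frame of tray_tab between 0.05 and 0.18 m and y of prop_broken_mid in the frame of tray_tab between -0.114 and 0.114 m and z of prop_broken_mid in the frame of tray_tab between -0.02 and 0.08 m)).
It fails at once if the cup or the jar is shifted by more than 40 mm (distance of any of cup, jar from where it was at the start of the episode above 0.04 m).
It also fails if it takes over 67 s, if anything falls off the work surface, if the arm or the gripper's body presses on something with over 40 N, if the wrist force passes 120 N, or if a joint passes its speed limit or range.

## Working session

There is one attempt and no reset: what is moved stays moved. The work goes in short steps, Python scripts to look and compute and a tool call to move; the robot and the scene stay as the last step left them, time stands still between calls to the robot, and variables do not carry over. Pictures are saved under pics/ and viewed, about 8 in all and at most 12, crops included, and the job is handed in when it is done.

Besides the shell and the picture viewer there is one more tool, called after "Request:" as name(argument=value, ...) on one line, values as JSON. carry_out: Moves the arm, as the interface text tells. Its arguments: {"type":"object","properties":{"increments":{"type":"array","items":{"type":"array"}},"force":{"type":"number"}},"required":["increments"]}

```bash
ls; mkdir -p pics
cat > h.py <<'E'
import numpy as np, cv2, pickle
from scipy.spatial.transform import Rotation as R
from workcell import env
def T(pos,rpy):
    M=np.eye(4); M[:3,:3]=R.from_euler('xyz',rpy,degrees=True).as_matrix(); M[:3,3]=pos; return M
def grab(n):
    s=env.state(); f=env.grab_frame(n)
    if n=='wrist': f['c2w']=T(s['ee_pos'],s['ee_rot'])@np.array(f['hand_eye'])
    else:
        M=np.eye(4); M[:3,:3]=cv2.Rodrigues(np.array(f['rvec'],float))[0]; M[:3,3]=np.ravel(f['tvec']); f['c2w']=np.linalg.inv(M)
    pickle.dump(f,open(f'{n}.pkl','wb')); return f
def load(n): return pickle.load(open(f'{n}.pkl','rb'))
def rays(f,uv):
    K=np.array(f['camera_matrix']); uv=np.atleast_2d(uv).astype(float)
    d=np.array([f['k1'],0,0,0,0],float)
    # forward model: r_d = r(1+k1 r^2)
    return cv2.undistortPointsIter(uv.reshape(-1,1,2),K,d,None,None,(3,50,1e-9)).reshape(-1,2)
def pts(f,uv):
    uv=np.atleast_2d(uv); n=rays(f,uv); z=f['z_map'][uv[:,1].astype(int),uv[:,0].astype(int)]
    P=np.c_[n*z[:,None],z]; return P@f['c2w'][:3,:3].T+f['c2w'][:3,3]
def cloud(f):
    v,u=np.mgrid[:480,:640]; return pts(f,np.c_[u.ravel(),v.ravel()]).reshape(480,640,3)
E
python3 - <<'E'
from h import *
print(env.state())
a=grab('top'); b=grab('side'); cv2.imwrite('pics/1.png',a['frame']); cv2.imwrite('pics/2.png',b['frame'])
for f in(a,b): print(f['k1'],f['c2w'].round(2).tolist(),np.array(f['camera_matrix']).tolist())
E
```

```text
pics
{'time_s': 0.0, 'qpos': array([-7.82657844e+01,  1.83509614e+01,  8.97070462e+01, -1.20708158e-03,
        7.20429529e+01, -1.14461221e+00]), 'qvel': array([ 0.02671387, -0.06536579,  0.01372328,  0.01739911,  0.00778282,
        0.01970982]), 'effort': array([ 1.48812996e-03, -4.12459874e+01, -2.31974065e+01,  7.29461946e-02,
        4.56082437e-02, -1.34655043e-04]), 'ee_pos': array([ 128.13748852, -560.36474972,  403.92245718]), 'ee_rot': array([-89.99913062,   0.10096324, -77.12079822]), 'force': array([ 0.50582493,  0.30802498, -0.28507265]), 'torque': array([-0.00254968,  0.01487131, -0.02061257]), 'gripper_width': 91.09820387911014}
-0.10501668778951638 [[0.03, -0.98, 0.21, 279.56], [-1.0, -0.02, 0.01, 107.76], [-0.0, -0.21, -0.98, 1110.48], [0.0, 0.0, 0.0, 1.0]] [[462.2993650634645, 0.0, 322.09821923212246], [0.0, 462.2993650634645, 240.9980305910733], [0.0, 0.0, 1.0]]
-0.15134184766085507 [[-0.15, -0.59, 0.79, -574.66], [-0.99, 0.1, -0.12, 265.03], [-0.01, -0.8, -0.6, 913.8], [0.0, 0.0, 0.0, 1.0]] [[596.8948821154136, 0.0, 319.4108492249333], [0.0, 596.8948821154136, 251.35935241883828], [0.0, 0.0, 1.0]]
```

View pics/1.png

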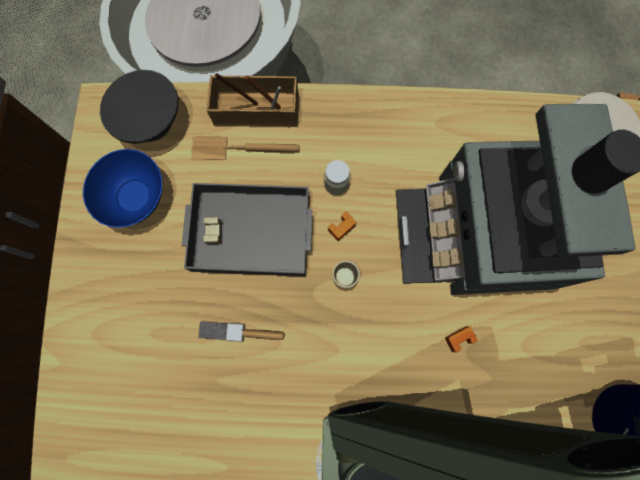

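View pics/2.png

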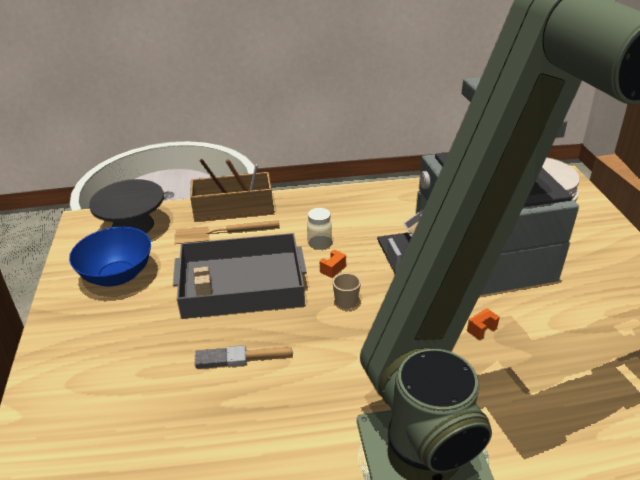

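Top view (1): tote centre ~(248,228), packed prop (211,229), jar (337,175), cup (345,275), tray with three props at (441,197), (443,229), (446,259), and tab at (404,231). There are orange look-alikes at (342,226) and (462,339). The side view (2) shows the same scene, with the tray hidden by the arm. Next I'll enlarge the tray.

Run:
```python
from h import *
f=load('top')
c=cv2.resize(f['frame'][165:297,390:480],None,fx=6,fy=6,interpolation=cv2.INTER_CUBIC)[:600]
c=cv2.resize(f['frame'][170:290,390:480],(450,600),interpolation=cv2.INTER_CUBIC)
cv2.imwrite('pics/3.png',c)
for n,uv in dict(lugL=(187,225),toteTL=(192,186),toteTR=(308,188),toteBR=(307,272),toteBL=(187,272),floor=(260,230),packed=(211,222),jar=(337,170),cuprim=(345,264),tab=(404,231),tabT=(402,217),tabB=(407,243),plate=(415,220),p1=(441,197),p2=(443,229),p3=(446,259),orange=(342,226),table=(340,320),presstop=(470,180),head=(600,180)).items(): print(n,pts(f,uv).round(1)[0])
```

```text
lugL [534.  435.7  56.7]
toteTL [630.7 431.8  58.2]
toteTR [630.1 151.4  62.6]
toteBR [438.1 149.7  -2.9]
toteBL [429.2 442.3   2.8]
floor [539.  269.    1.2]
packed [546.9 382.9  39.8]
jar [667.3  83.8  88.9]
cuprim [454.7  59.2  30.4]
tab [529.9 -75.4  66.5]
tabT [564.9 -72.   61.3]
tabB [501.8 -82.3  65.1]
plate [ 570.6 -111.9   15.5]
p1 [ 615.7 -165.4   65.1]
p2 [ 538.5 -168.8   60.9]
p3 [ 467.4 -174.3   59. ]
orange [545.2  68.1  37.6]
table [324.6  67.4  -1.6]
presstop [ 605.3 -187.6  217.2]
head [ 520.3 -307.4  472.7]
```

View pics/3.png

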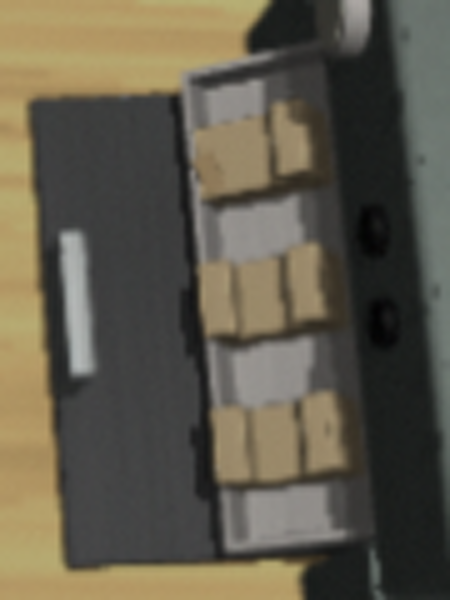

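Crop (3): the far prop (image top, world x≈616) has only its upper horn, so it is the broken one. The middle and near props each show both horns and are the buff sound ones. The orange pair are decoys. Next I'll get the frames.

Run:
```python
from h import *
f=load('top'); C=cloud(f); P=C.reshape(-1,3)
def box(x0,x1,y0,y1,z0,z1): return P[(P[:,0]>x0)&(P[:,0]<x1)&(P[:,1]>y0)&(P[:,1]<y1)&(P[:,2]>z0)&(P[:,2]<z1)]
t=box(480,590,-100,-55,52,75); print('tab',len(t),t.mean(0),cv2.minAreaRect(t[:,:2].astype(np.float32)))
w=box(400,680,120,460,52,68); print('tote rim',len(w),cv2.minAreaRect(w[:,:2].astype(np.float32)))
for n,b in dict(packed=(480,600,350,420,34,48),mid=(500,575,-215,-130,48,110),near=(430,500,-215,-130,48,110),far=(580,650,-215,-130,48,110)).items():
    q=box(*b); print(n,len(q),q.mean(0).round(1),cv2.minAreaRect(q[:,:2].astype(np.float32)))
print(np.array(grab('wrist')['hand_eye']).round(3).tolist())
```

```text
tab 170 [531.59852816 -76.8343554   62.77608381] ((532.7620239257812, -77.48062133789062), (68.00829315185547, 12.941069602966309), 4.015212535858154)
tote rim 1350 ((533.5844116210938, 293.19427490234375), (306.28155517578125, 208.4900665283203), 89.44403839111328)
packed 211 [529.5 381.9  41.1] ((529.8963623046875, 382.21343994140625), (59.62151336669922, 37.71434020996094), 5.791835784912109)
mid 624 [ 535.4 -176.8   65.5] ((535.6174926757812, -173.05503845214844), (75.10166931152344, 71.35474395751953), 4.207298278808594)
near 630 [ 465.6 -181.1   66.1] ((464.20855712890625, -178.0185546875), (68.66735076904297, 71.75004577636719), 2.9712977409362793)
far 536 [ 608.4 -174.4   65.4] ((614.0219116210938, -170.7356414794922), (70.20689392089844, 66.38269805908203), 2.027721881866455)
[[1.0, -0.001, 0.0, 0.28], [-0.0, -0.244, 0.97, 19.206], [-0.001, -0.97, -0.244, 68.419], [0.0, 0.0, 0.0, 1.0]]
```

```bash
cat >> h.py <<'E'
def inc(tp,tR=None,frm=None):
    s=env.state(); A=frm if frm is not None else T(s['ee_pos'],s['ee_rot']); B=np.eye(4); B[:3,3]=tp; B[:3,:3]=A[:3,:3] if tR is None else tR
    D=np.linalg.inv(A)@B; return R.from_matrix(D[:3,:3]).as_rotvec().round(3).tolist(), D[:3,3].round(1).tolist()
def tool(yaw,tilt=0):  # tool x=(cos yaw,sin yaw,0); tilt leans into the press
    c,s=np.cos(np.radians(yaw)),np.sin(np.radians(yaw)); X=np.array([c,s,0]); xp=np.array([s,-c,0]); t=np.radians(tilt)
    Y=np.sin(t)*xp-np.cos(t)*np.array([0,0,1]); return np.c_[X,Y,np.cross(X,Y)]
E
python3 - <<'E'
from h import *
print(inc((200,-350,430),tool(-45))); print(inc((320,-100,430),tool(-10)))
E
```

```text
([-0.0, -0.561, -0.001], [-189.1, -25.6, 117.0])
([-0.001, -1.171, -0.001], [-406.1, -25.3, 289.7])
```

Request:
carry_out(increments=[[[0, -0.561, 0], [-189, -26, 117], 0.45], [[0, -0.561, 0], [-189, -26, 117], 0.45], [[0, -0.561, 0], [-189, -26, 117], 0.45], [[0, -0.561, 0], [-189, -26, 117], 0.45], [[0, -0.561, 0], [-189, -26, 117], 0.45], [[0, -1.17, 0], [-406, -26, 290], 0.45], [[0, -1.17, 0], [-406, -26, 290], 0.45], [[0, -1.17, 0], [-406, -26, 290], 0.45], [[0, -1.17, 0], [-406, -26, 290], 0.45], [[0, -1.17, 0], [-406, -26, 290], 0.45]])

```text
time_s: 0.98
ee_pos: [284.1, -174.5, 430.3]
ee_rot: [-90.0, -0.0, -9.8]
force: [1.1, -1.3, 1.2]
gripper_width: 50.4
```

Run:
```python
from h import *
print(env.state()['qpos'],inc((528,-15.4,282),tool(4,35)))
```

```text
[-3.35259697e+01 -5.33978368e+00  1.13568388e+02  1.26488901e-03
  7.17289150e+01 -2.37215137e+01] ([-0.608, -0.234, -0.073], [213.1, 148.4, 198.3])
```

Request:
carry_out(increments=[[[0, 0, 0], [60, 0, 80], 0.45], [[-0.608, -0.234, -0.073], [213, 148, 198], 0.45], [[-0.608, -0.234, -0.073], [213, 148, 198], 0.45], [[-0.608, -0.234, -0.073], [213, 148, 198], 0.45], [[-0.608, -0.234, -0.073], [213, 148, 198], 0.45], [[-0.608, -0.234, -0.073], [213, 148, 198], 0.45], [[-0.608, -0.234, -0.073], [213, 148, 198], 0.45], [[-0.608, -0.234, -0.073], [213, 148, 198], 0.45], [[-0.608, -0.234, -0.073], [213, 148, 198], 0.45], [[-0.608, -0.234, -0.073], [213, 148, 198], 0.45]])

```text
time_s: 1.82
ee_pos: [529.6, -17.7, 280.0]
ee_rot: [-125.0, 0.3, 3.8]
force: [-0.5, -0.7, -0.0]
gripper_width: 50.0
```

Run:
```python
from h import *
s=env.state(); print(s['ee_pos'],s['ee_rot'],s['qpos'])
f=grab('wrist'); cv2.imwrite('pics/4.png',f['frame'])
```

```text
[529.56375618 -17.72072156 279.95090711] [-125.00995228    0.2924494     3.84671993] [  5.84286049  22.48847158 107.72954392 -41.80450073  59.30928443
  26.96948647]
```

View pics/4.png

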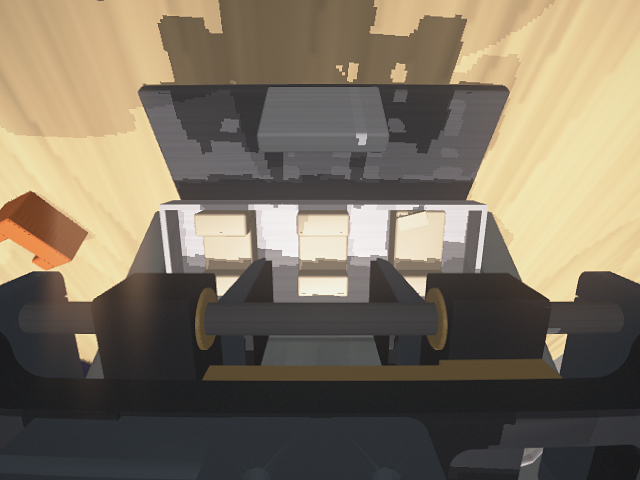

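The wrist view (4) shows the tray square on, with props at columns ~225 (near), 323 (middle) and 420 (far, with a broken horn at ~(418,215)). Left is near and right is far, so this agrees with the top view.

Run:
```python
from h import *
f=load('wrist'); C=cloud(f)
Rt=tool(4,35) # cols: Y, -n, z(out-down slope)
o=np.array([532.5,-77.5,0])+80*np.array([.0698,-.9976,0])+[0,0,26]
L=(C-o)@np.c_[Rt[:,0],-Rt[:,2],-Rt[:,1]]  # (y, s up slope, h)
# tray floor height check and lip
def reg(r0,r1,c0,c1): return L[r0:r1,c0:c1].reshape(-1,3)
for n,r in dict(floorL=(245,262,270,290),floorR=(245,262,355,375)).items(): print(n,reg(*r).mean(0).round(1), np.median(reg(*r),0).round(1))
for n,c in dict(near=(185,262),mid=(290,360),far=(385,455)).items():
    q=reg(195,300,*c); m=(q[:,2]>29)&(q[:,2]<46)&(q[:,1]>-5)&(q[:,1]<75); q=q[m]
    print(n,len(q),'y',np.percentile(q[:,0],[1,99]).round(1),'s',np.percentile(q[:,1],[1,99]).round(1),'h',np.percentile(q[:,2],[10,50,90]).round(1))
    hd=q[q[:,2]>34]; print(cv2.minAreaRect(hd[:,:2].astype(np.float32)))
t=C[85:150,255:395].reshape(-1,3); t=t[(t[:,2]>58)&(t[:,2]<72)&(abs(t[:,1]+77)<15)]; print('tab',len(t),cv2.minAreaRect(t[:,:2].astype(np.float32)),t[:,2].mean())
```

```text
floorL [-33.5  39.7   1.4] [-33.6  39.8   0. ]
floorR [34.  39.   3.1] [34.1 39.8  0.1]
near 1706 y [-86.1 -51.4] s [ 1.5 58.6] h [34.  37.7 38.7]
((-69.45022583007812, 31.092859268188477), (36.021697998046875, 59.707115173339844), 0.5965407490730286)
mid 2502 y [-17.2  18. ] s [ 1.5 60.2] h [35.9 37.8 38.7]
((0.4485969543457031, 31.2248477935791), (59.63651657104492, 35.763671875), 89.92657470703125)
far 443 y [56.5 85.8] s [45.2 60.4] h [31.1 37.5 38.7]
((65.18301391601562, 52.930091857910156), (19.00840187072754, 15.895073890686035), 2.514387607574463)
tab 2959 ((533.2725830078125, -77.13494873046875), (70.2004165649414, 11.260358810424805), 4.055182933807373) 63.648105667187096
```

```bash
cat >> h.py <<'E'
Rt=tool(4,35); O=np.array([532.5,-77.5,0])+80*np.array([.0698,-.9976,0])+[0,0,26]
def tray(y,s,h): return O+y*Rt[:,0]-s*Rt[:,2]-(h+172)*Rt[:,1]
E
python3 - <<'E'
from h import *
print(inc(tray(.4,31,60),Rt),inc(tray(.4,31,25),Rt))
E
```

```text
([0.0, -0.001, -0.005], [0.4, 56.9, 1.5]) ([0.0, -0.001, -0.005], [0.6, 91.9, 1.5])
```

Request:
carry_out(increments=[[[0, 0, -0.005], [0.5, 30, 1.5], 0.45], [[0, 0, -0.005], [0.5, 57, 1.5], 0.45], [[0, 0, -0.005], [0.5, 70, 1.5], 0.45], [[0, 0, -0.005], [0.5, 81, 1.5], 0.45], [[0, 0, -0.005], [0.5, 92, 1.5], 0.45], [[0, 0, -0.005], [0.5, 92, 1.5], 0.45], [[0, 0, -0.005], [0.5, 92, 1.5], 0.45]])

```text
time_s: 2.45
ee_pos: [532.4, -70.5, 206.4]
ee_rot: [-125.0, -0.2, 3.9]
force: [-0.1, 0.0, -0.4]
gripper_width: 50.0
```

Run:
```python
from h import *
s=env.state();print(s['force'],inc(tray(.4,31,25),Rt))
```

```text
[-0.14731208  0.00812161 -0.36330613] ([0.0, -0.004, 0.002], [-0.0, 0.7, 1.3])
```

Positioned with no contact. Next I'll close and lift square to the slope.

Request:
carry_out(force=35, increments=[[[0, 0, 0], [0, 0, 1], 0.6], [[0, 0, 0], [0, 0, 1], 0.7], [[0, 0, 0], [0, 0, 1], 0.8], [[0, 0, 0], [0, 0, 1], 1], [[0, 0, 0], [0, 0, 1], 1], [[0, 0, 0], [0, 0, 1], 1]])

```text
time_s: 2.95
ee_pos: [532.6, -69.0, 206.1]
ee_rot: [-125.0, -0.3, 3.9]
force: [-1.7, 4.1, 5.2]
gripper_width: 35.4
```

Request:
carry_out(increments=[[[0, 0, 0], [0, -5, 0], 1], [[0, 0, 0], [0, -15, 0], 1], [[0, 0, 0], [0, -30, 0], 1], [[0, 0, 0], [0, -50, 0], 1], [[0, 0, 0], [0, -75, 0], 1], [[0, 0, 0], [0, -100, 0], 1], [[0, 0, 0], [0, -120, 0], 1], [[0, 0, 0], [0, -120, 0], 1]])

```text
time_s: 3.62
ee_pos: [528.0, 1.3, 307.0]
ee_rot: [-124.9, -0.6, 4.0]
force: [0.5, -0.7, -1.0]
gripper_width: 35.8
```

Run:
```python
from h import *
s=env.state(); print(s['force'],s['gripper_width'],s['ee_pos'])
A=T((545,130,360),[0,0,0]); A[:3,:3]=tool(0)
print(inc(A[:3,3],A[:3,:3]))
for p in((555,245,260),(579,243,260)): print(inc(p,A[:3,:3],A))
```

```text
[ 0.47370357 -0.73146683 -1.00232838] 35.78867861869299 [528.03632266   1.29364185 307.03075333]
([0.609, 0.065, 0.031], [26.5, -116.0, 74.1])
([0.0, 0.0, 0.0], [10.0, 100.0, 115.0])
([0.0, 0.0, 0.0], [34.0, 100.0, 113.0])
```

Run:
```python
from h import *
print(inc((578,243,300),tool(0)))
```

```text
([0.609, 0.065, 0.031], [66.8, -129.6, 199.2])
```

Request:
carry_out(increments=[[[0.07, 0.007, 0.003], [7, -15, 20], 1], [[0.14, 0.015, 0.007], [15, -30, 44], 1], [[0.22, 0.024, 0.011], [24, -48, 73], 1], [[0.3, 0.032, 0.015], [33, -65, 100], 1], [[0.39, 0.041, 0.02], [42, -83, 128], 1], [[0.47, 0.05, 0.024], [51, -100, 155], 1], [[0.55, 0.058, 0.028], [60, -116, 180], 1], [[0.609, 0.065, 0.031], [67, -130, 199], 1], [[0.609, 0.065, 0.031], [67, -130, 199], 1], [[0.609, 0.065, 0.031], [67, -130, 199], 1]])

```text
time_s: 4.45
ee_pos: [577.8, 241.2, 294.9]
ee_rot: [-90.2, 0.5, -0.0]
force: [-0.1, -1.3, -1.6]
gripper_width: 35.9
```

Run:
```python
from h import *
print(inc((578,243,204),tool(0)))
f=grab('wrist'); C=cloud(f)
cv2.imwrite('pics/5.png',f['frame'])
q=C[(abs(C[...,0]-535)<85)&(abs(C[...,1]-260)<60)&(C[...,2]<20)]; print(len(q),np.percentile(q[:,2],[5,50,95]) if len(q) else 0)
```

```text
([0.004, -0.001, -0.009], [0.9, 90.9, 2.1])
25362 [3.71744392 4.84193357 5.97502515]
```

View pics/5.png

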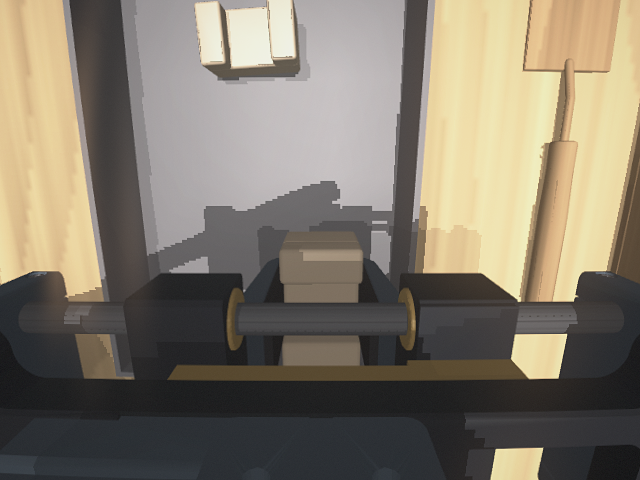

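Frame 5: the prop is held straight with its notch up (~(320,270)), the tote floor below is empty, and the packed prop is at (247,40). Lowering now.

Request:
carry_out(increments=[[[0, 0, -0.009], [1, 20, 2], 1], [[0, 0, -0.009], [1, 45, 2], 1], [[0, 0, -0.009], [1, 65, 2], 1], [[0, 0, -0.009], [1, 78, 2], 1], [[0, 0, -0.009], [1, 84, 2], 1], [[0, 0, -0.009], [1, 88, 2], 1], [[0, 0, -0.009], [1, 91, 2], 1], [[0, 0, -0.009], [1, 91, 2], 1]])

```text
time_s: 5.17
ee_pos: [578.6, 242.3, 205.4]
ee_rot: [-90.1, -0.2, -0.1]
force: [0.2, -0.4, -2.3]
gripper_width: 36.2
```

Request:
carry_out(increments=[[[0, 0, 0], [0, 1, 0], 1], [[0, 0, 0], [0, 2, 0], 1], [[0, 0, 0], [0, 2, 0], 1]])

```text
time_s: 5.42
ee_pos: [578.6, 242.7, 203.8]
ee_rot: [-90.1, -0.2, -0.1]
force: [-0.0, -0.3, -2.4]
gripper_width: 35.9
```

Request:
carry_out(increments=[[[0, 0, 0], [0, 1, 0], 1], [[0, 0, 0], [0, 2, 0], 1], [[0, 0, 0], [0, 2, 0], 1], [[0, 0, 0], [0, 2, 0], 1]])

```text
time_s: 5.75
ee_pos: [578.6, 242.8, 202.9]
ee_rot: [-90.1, -0.2, -0.1]
force: [-1.3, -1.1, 6.9]
gripper_width: 35.4
```

Contact force is 6.9 − (−2.4) ≈ 9 N, so the prop is seated. Now I'll release it and rise.

Request:
carry_out(increments=[[[0, 0, 0], [0, 0, 0], 0.55], [[0, 0, 0], [0, 0, 0], 0.45], [[0, 0, 0], [0, 0, 0], 0.45], [[0, 0, 0], [0, 0, 0], 0.45], [[0, 0, 0], [0, -15, 0], 0.45], [[0, 0, 0], [0, -40, 0], 0.45], [[0, 0, 0], [0, -75, 0], 0.45], [[0, 0, 0], [0, -110, 0], 0.45], [[0, 0, 0], [0, -110, 0], 0.45]])

```text
time_s: 6.5
ee_pos: [579.9, 243.6, 318.7]
ee_rot: [-89.8, -0.9, -0.1]
force: [1.4, 0.3, 0.6]
gripper_width: 50.1
```

Run:
```python
from h import *
f=grab('top'); C=cloud(f); q=C[(abs(C[...,0]-578)<45)&(abs(C[...,1]-243)<50)&(C[...,2]<55)&(C[...,2]>30)]; print(len(q),cv2.minAreaRect(q[:,:2].astype(np.float32)) if len(q) else 0, q[:,2].mean() if len(q) else 0)
cv2.imwrite('pics/6.png',f['frame'])
print(inc(tray(-69.4,31,125),Rt)); A=T(tray(-69.4,31,125),[0,0,0]); print(tray(-69.4,31,125))
```

```text
0 0 0
([-0.612, -0.073, -0.011], [-120.2, 26.7, -261.1])
[458.74126193 -17.54372265 287.06902668]
```

Request:
carry_out(increments=[[[-0.07, -0.008, 0], [-14, 3, -30], 0.45], [[-0.14, -0.016, -0.002], [-28, 6, -62], 0.45], [[-0.23, -0.028, -0.004], [-45, 10, -98], 0.45], [[-0.32, -0.038, -0.006], [-62, 14, -135], 0.45], [[-0.4, -0.048, -0.007], [-79, 17, -171], 0.45], [[-0.49, -0.058, -0.009], [-95, 21, -207], 0.45], [[-0.57, -0.068, -0.01], [-111, 25, -241], 0.45], [[-0.612, -0.073, -0.011], [-120, 27, -261], 0.45], [[-0.612, -0.073, -0.011], [-120, 27, -261], 0.45], [[-0.612, -0.073, -0.011], [-120, 27, -261], 0.45]])

```text
time_s: 7.38
ee_pos: [457.0, -18.5, 283.5]
ee_rot: [-125.1, 0.6, 3.9]
force: [-0.5, 1.4, -0.7]
gripper_width: 50.6
```

Run:
```python
from h import *
s=env.state(); print(s['gripper_width'],s['qpos'])
f=grab('wrist'); C=cloud(f); L=(C-O)@np.c_[Rt[:,0],-Rt[:,2],-Rt[:,1]]
q=L[(L[...,2]>34)&(L[...,2]<42)&(L[...,1]>-3)&(L[...,1]<70)&(abs(L[...,0]+70)<28)]; print(len(q),cv2.minAreaRect(q[:,:2].astype(np.float32)))
f=grab('top'); C=cloud(f); q=C[(abs(C[...,0]-578)<45)&(abs(C[...,1]-243)<50)&(C[...,2]<55)&(C[...,2]>30)]; print(len(q),cv2.minAreaRect(q[:,:2].astype(np.float32)) if len(q) else 0, q[:,2].mean() if len(q) else 0)
cv2.imwrite('pics/6.png',f['frame'][160:300,170:480].repeat(2,0).repeat(2,1))
print(inc(tray(-69.4,31,25),Rt))
```

```text
50.577009928162305 [  6.70024384  16.82790198 116.56559789 -42.81556961  57.64781412
  29.76589592]
2238 ((-69.27006530761719, 31.360990524291992), (59.939735412597656, 35.661678314208984), 89.8321304321289)
243 ((577.1680908203125, 241.35557556152344), (36.57550811767578, 60.327667236328125), 1.2613228559494019) 39.9081182660819
([0.002, 0.005, -0.007], [1.2, 97.6, -1.6])
```

View pics/6.png

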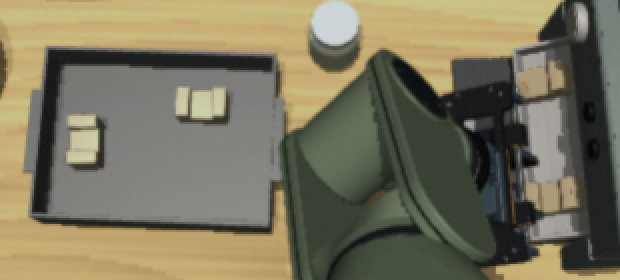

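Frame 6: the first prop stands flat in the tote at crop (200,103), measured (577,241) with its top at z≈40. The near prop is still in place in the tray, so I'll go for it.

Request:
carry_out(increments=[[[0, 0.005, -0.007], [1.2, 30, -1.6], 0.45], [[0, 0.005, -0.007], [1.2, 57, -1.6], 0.45], [[0, 0.005, -0.007], [1.2, 72, -1.6], 0.45], [[0, 0.005, -0.007], [1.2, 84, -1.6], 0.45], [[0, 0.005, -0.007], [1.2, 93, -1.6], 0.45], [[0, 0.005, -0.007], [1.2, 98, -1.6], 0.45], [[0, 0.005, -0.007], [1.2, 98, -1.6], 0.45], [[0, 0.005, -0.007], [1.2, 98, -1.6], 0.45]])

```text
time_s: 8.15
ee_pos: [462.7, -75.2, 205.4]
ee_rot: [-125.2, -0.0, 4.0]
force: [-0.0, 0.4, 0.6]
gripper_width: 50.3
```

Run:
```python
from h import *
s=env.state();print(s['force'],inc(tray(-69.4,31,25),Rt))
```

```text
[-0.03448369  0.35771359  0.61693862] ([0.003, 0.0, 0.0], [0.1, -0.1, 0.4])
```

Request:
carry_out(force=35, increments=[[[0, 0, 0], [0, 0, 0], 0.6], [[0, 0, 0], [0, 0, 0], 0.7], [[0, 0, 0], [0, 0, 0], 0.8], [[0, 0, 0], [0, 0, 0], 1], [[0, 0, 0], [0, 0, 0], 1], [[0, 0, 0], [0, 0, 0], 1]])

```text
time_s: 8.65
ee_pos: [462.6, -75.2, 205.8]
ee_rot: [-125.2, -0.1, 4.0]
force: [0.7, 4.2, 5.0]
gripper_width: 35.7
```

Request:
carry_out(increments=[[[0, 0, 0], [0, -5, 0], 1], [[0, 0, 0], [0, -15, 0], 1], [[0, 0, 0], [0, -30, 0], 1], [[0, 0, 0], [0, -50, 0], 1], [[0, 0, 0], [0, -75, 0], 1], [[0, 0, 0], [0, -100, 0], 1], [[0, 0, 0], [0, -120, 0], 1], [[0, 0, 0], [0, -120, 0], 1]])

```text
time_s: 9.32
ee_pos: [458.0, -4.8, 306.3]
ee_rot: [-125.1, -0.3, 4.1]
force: [1.0, 0.0, -1.4]
gripper_width: 35.3
```

Run:
```python
from h import *
print(inc((488,243,300),tool(0)))
```

```text
([0.612, 0.068, 0.028], [47.7, -135.4, 204.3])
```

Request:
carry_out(increments=[[[0.07, 0.007, 0.003], [5, -15, 20], 1], [[0.14, 0.015, 0.007], [11, -31, 45], 1], [[0.22, 0.024, 0.011], [17, -49, 74], 1], [[0.3, 0.033, 0.015], [24, -67, 101], 1], [[0.39, 0.042, 0.018], [30, -86, 130], 1], [[0.47, 0.052, 0.022], [37, -104, 157], 1], [[0.55, 0.061, 0.025], [43, -122, 184], 1], [[0.612, 0.068, 0.028], [48, -135, 204], 1], [[0.612, 0.068, 0.028], [48, -135, 204], 1], [[0.612, 0.068, 0.028], [48, -135, 204], 1]])

```text
time_s: 10.15
ee_pos: [488.0, 241.0, 294.9]
ee_rot: [-90.2, 0.5, -0.1]
force: [-0.9, -0.5, -1.9]
gripper_width: 36.1
```

Run:
```python
from h import *
print(inc((488,243,204),tool(0)))
```

```text
([0.004, -0.001, -0.009], [0.8, 90.9, 2.3])
```

Request:
carry_out(increments=[[[0, 0, -0.009], [1, 20, 2], 1], [[0, 0, -0.009], [1, 45, 2], 1], [[0, 0, -0.009], [1, 65, 2], 1], [[0, 0, -0.009], [1, 78, 2], 1], [[0, 0, -0.009], [1, 84, 2], 1], [[0, 0, -0.009], [1, 88, 2], 1], [[0, 0, -0.009], [1, 91, 2], 1], [[0, 0, -0.009], [1, 91, 2], 1]])

```text
time_s: 10.82
ee_pos: [488.8, 242.2, 205.2]
ee_rot: [-90.1, -0.2, -0.2]
force: [0.6, -0.1, -1.1]
gripper_width: 35.7
```

Request:
carry_out(increments=[[[0, 0, 0], [0, 1, 0], 1], [[0, 0, 0], [0, 2, 0], 1], [[0, 0, 0], [0, 2, 0], 1], [[0, 0, 0], [0, 2, 0], 1]])

```text
time_s: 11.15
ee_pos: [488.8, 242.6, 203.5]
ee_rot: [-90.1, -0.2, -0.1]
force: [0.4, -0.4, -1.9]
gripper_width: 35.6
```

Request:
carry_out(increments=[[[0, 0, 0], [0, 1, 0], 1], [[0, 0, 0], [0, 2, 0], 1], [[0, 0, 0], [0, 2, 0], 1], [[0, 0, 0], [0, 2, 0], 1]])

```text
time_s: 11.48
ee_pos: [488.8, 242.6, 201.9]
ee_rot: [-90.1, -0.2, -0.1]
force: [-0.6, 0.1, 6.0]
gripper_width: 35.7
```

Request:
carry_out(increments=[[[0, 0, 0], [0, 0, 0], 0.55], [[0, 0, 0], [0, 0, 0], 0.45], [[0, 0, 0], [0, 0, 0], 0.45], [[0, 0, 0], [0, 0, 0], 0.45], [[0, 0, 0], [0, -15, 0], 0.45], [[0, 0, 0], [0, -40, 0], 0.45], [[0, 0, 0], [0, -75, 0], 0.45], [[0, 0, 0], [0, -115, 0], 0.45], [[0, 0, 0], [0, -115, 0], 0.45]])

```text
time_s: 12.23
ee_pos: [490.3, 243.7, 323.3]
ee_rot: [-89.7, -0.9, -0.1]
force: [1.2, -0.0, 0.8]
gripper_width: 50.1
```

Run:
```python
from h import *
xp=np.array([.0698,-.9976,0]); tab=np.array([532.8,-77.3,0])
print(inc(tab-60*xp+[0,0,320],tool(4)))
```

```text
([-0.004, -0.072, 0.016], [38.9, 2.8, -261.0])
```

Request:
carry_out(increments=[[[0, -0.01, 0], [5, 3, -30], 0.45], [[0, -0.02, 0], [10, 3, -65], 0.6], [[0, -0.04, 0.01], [16, 3, -105], 0.8], [[0, -0.05, 0.01], [22, 3, -145], 1], [[0, -0.06, 0.016], [28, 3, -185], 1], [[0, -0.072, 0.016], [33, 3, -222], 1], [[0, -0.072, 0.016], [37, 3, -250], 1], [[0, -0.072, 0.016], [39, 3, -261], 1], [[0, -0.072, 0.016], [39, 3, -261], 1]])

```text
time_s: 12.98
ee_pos: [527.1, -20.3, 313.5]
ee_rot: [-90.1, 0.8, 3.8]
force: [0.7, 0.4, -0.2]
gripper_width: 1.2
```

Run:
```python
from h import *
xp=np.array([.0698,-.9976,0]); tab=np.array([532.8,-77.3,0])
f=grab('top'); C=cloud(f)
for c in((578,243),(488,243),(530,382)):
    q=C[(abs(C[...,0]-c[0])<43)&(abs(C[...,1]-c[1])<50)&(C[...,2]<55)&(C[...,2]>30)]; print(len(q),cv2.minAreaRect(q[:,:2].astype(np.float32)), q[:,2].mean(),q[:,2].std())
print(inc(tab-60*xp+[0,0,231],tool(4)),env.state()['gripper_width'])
cv2.imwrite('pics/7.png',f['frame'][160:300,170:480].repeat(2,0).repeat(2,1))
```

```text
241 ((577.2208251953125, 241.4474334716797), (36.580142974853516, 60.34013748168945), 0.30242371559143066) 40.09991019956898 4.107458255101321
259 ((489.1933898925781, 242.88954162597656), (34.73497772216797, 60.9652099609375), 0.550382137298584) 39.91235760706343 4.828634361775043
352 ((529.9354858398438, 396.8087463378906), (66.46155548095703, 85.14376831054688), 89.5711669921875) 40.63565157663621 5.387400437144012
([0.001, -0.003, -0.014], [2.9, 82.4, 1.3]) 0.3803637214525838
```

View pics/7.png

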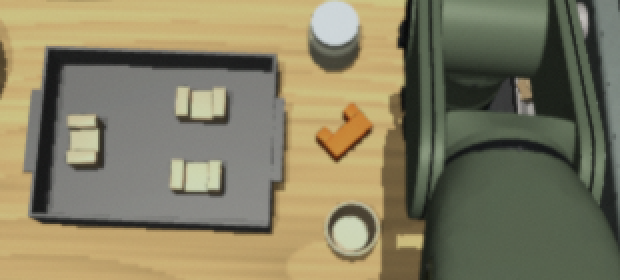

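Frame 7: both sound props stand flat in the tote at crop (200,103) and (196,176). The packed prop, jar and cup have not moved. Next I'll lower behind the tab and push.

Request:
carry_out(increments=[[[0, 0, -0.014], [3, 25, 1], 1], [[0, 0, -0.014], [3, 50, 1], 1], [[0, 0, -0.014], [3, 70, 1], 1], [[0, 0, -0.014], [3, 82, 1], 1], [[0, 0, -0.014], [3, 82, 1], 1], [[0, 0, -0.014], [3, 82, -10], 1], [[0, 0, -0.014], [3, 82, -20], 1], [[0, 0, -0.014], [3, 82, -26], 1], [[0, 0, -0.014], [3, 82, -32], 1]])

```text
time_s: 13.78
ee_pos: [531.4, -51.1, 232.8]
ee_rot: [-90.1, -0.2, 4.0]
force: [0.3, -0.0, 0.2]
gripper_width: 0.4
```

Run:
```python
from h import *
xp=np.array([.0698,-.9976,0]); tab=np.array([532.8,-77.3,0])
s=env.state(); p=s['ee_pos']-tab; print('along',p@xp,'lat',p@[.9976,.0698,0],s['ee_pos'],s['ee_rot'],s['force']@xp)
```

```text
along -26.20254451889621 lat 0.40883416843160303 [531.37902591 -51.13384069 232.83111764] [-90.10977576  -0.16581342   3.95711447] 0.025407783265748687
```

Request:
carry_out(increments=[[[0, 0, 0], [0, 0, -4], 1], [[0, 0, 0], [0, 0, -8], 1], [[0, 0, 0], [0, 0, -13], 1], [[0, 0, 0], [0, 0, -18], 1], [[0, 0, 0], [0, 0, -24], 1], [[0, 0, 0], [0, 0, -30], 1], [[0, 0, 0], [0, 0, -36], 1], [[0, 0, 0], [0, 0, -42], 1], [[0, 0, 0], [0, 0, -48], 1], [[0, 0, 0], [0, 0, -50], 1]])

```text
time_s: 14.62
ee_pos: [534.6, -101.1, 231.7]
ee_rot: [-90.1, -0.1, 4.0]
force: [2.3, 4.3, 2.5]
gripper_width: 0.4
```

Request:
carry_out(increments=[[[0, 0, 0], [0, 0, -3], 1], [[0, 0, 0], [0, 0, -6], 1], [[0, 0, 0], [0, 0, -8], 1], [[0, 0, 0], [0, 0, -10], 1], [[0, 0, 0], [0, 0, -11], 1], [[0, 0, 0], [0, 0, -11], 1]])

```text
time_s: 15.12
ee_pos: [535.1, -111.3, 231.6]
ee_rot: [-90.1, 0.0, 4.0]
force: [1.0, 1.9, 0.0]
gripper_width: -0.1
```

Run:
```python
from h import *
xp=np.array([.0698,-.9976,0]); tab=np.array([532.8,-77.3,0])
s=env.state(); p=s['ee_pos']-tab; print('along',p@xp,s['force']@xp)
```

```text
along 34.1070858297311 -1.8687639253188828
```

Request:
carry_out(increments=[[[0, 0, 0], [0, 0, -1], 1], [[0, 0, 0], [0, 0, -2], 1], [[0, 0, 0], [0, 0, -3], 1], [[0, 0, 0], [0, 0, -4], 1], [[0, 0, 0], [0, 0, -4], 1]])

```text
time_s: 15.53
ee_pos: [535.2, -114.7, 231.6]
ee_rot: [-90.0, 0.0, 4.0]
force: [2.3, 6.0, 0.3]
gripper_width: 0.5
```

Request:
carry_out(increments=[[[0, 0, 0], [0, 0, -1], 1], [[0, 0, 0], [0, 0, -2], 1], [[0, 0, 0], [0, 0, -2], 1], [[0, 0, 0], [0, 0, -2], 1]])

```text
time_s: 15.87
ee_pos: [535.3, -115.4, 231.7]
ee_rot: [-89.8, 0.0, 3.9]
force: [1.8, 12.9, 2.4]
gripper_width: 0.6
```

Force rose to 13 N and motion stalled at ≈38 mm along, which is the predicted stop. Now I'll back off and check.

Request:
carry_out(increments=[[[0, 0, 0], [0, 0, 10], 1], [[0, 0, 0], [0, 0, 35], 1], [[0, 0, 0], [0, -20, 60], 1], [[0, 0, 0], [0, -50, 80], 1], [[0, 0, 0], [0, -80, 90], 1], [[0, 0, 0], [0, -100, 90], 1], [[0, 0, 0], [0, -100, 90], 1], [[0, 0, 0], [0, -100, 90], 1]])

```text
time_s: 16.53
ee_pos: [529.1, -27.4, 332.5]
ee_rot: [-90.2, -0.1, 4.0]
force: [-0.5, 0.3, -1.8]
gripper_width: 0.5
```

Run:
```python
from h import *
xp=np.array([.0698,-.9976,0])
f=grab('wrist'); C=cloud(f); t=C[(C[...,2]>58)&(C[...,2]<70)&(abs(C[...,1]+137)<22)&(abs(C[...,0]-536)<45)]
r=cv2.minAreaRect(t[:,:2].astype(np.float32)); print(len(t),r,'travel',(np.r_[r[0],0]-[533,-77.3,0])@xp)
cv2.imwrite('pics/8.png',f['frame']); print(env.state()['force'],env.state()['ee_pos'])
f=grab('top'); C=cloud(f)
for c in((578,243),(488,243)):
    q=C[(abs(C[...,0]-c[0])<43)&(abs(C[...,1]-c[1])<50)&(C[...,2]<55)&(C[...,2]>30)]; print(len(q),cv2.minAreaRect(q[:,:2].astype(np.float32)))
```

```text
0 ((0.0, 0.0), (0.0, 0.0), 0.0) travel -114.31788
[-0.07061162 -0.35856166 -0.13605873] [528.72900173 -27.51680223 331.25259287]
240 ((577.3825073242188, 241.8462371826172), (60.708961486816406, 36.19990921020508), 89.08229064941406)
253 ((489.09515380859375, 242.86582946777344), (34.59291458129883, 60.257606506347656), 0.14169637858867645)
```

View pics/8.png

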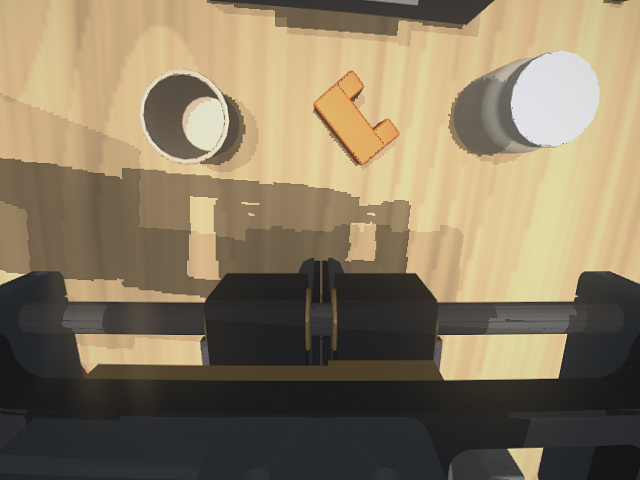

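Frame 8 shows only the cup, the orange decoy and the jar, all undisturbed. The tab is out of view, so I'll tilt to look at the tray.

Request:
carry_out(increments=[[[-0.12, 0, 0], [0, 0, 10], 1], [[-0.24, 0, 0], [0, 0, 20], 1], [[-0.36, 0, 0], [0, 0, 30], 1], [[-0.48, 0, 0], [0, 0, 35], 1], [[-0.61, 0, 0], [0, 0, 40], 1], [[-0.61, 0, 0], [0, 0, 40], 1], [[-0.61, 0, 0], [0, 0, 40], 1]])

```text
time_s: 17.22
ee_pos: [526.2, 13.1, 329.8]
ee_rot: [-124.9, 0.2, 4.1]
force: [-0.4, 1.0, -0.1]
gripper_width: 0.8
```

Run:
```python
from h import *
xp=np.array([.0698,-.9976,0])
f=grab('wrist'); C=cloud(f); t=C[(C[...,2]>59)&(C[...,2]<68)&(abs(C[...,1]+137)<20)&(abs(C[...,0]-536)<45)]
r=cv2.minAreaRect(t[:,:2].astype(np.float32)); print(len(t),r,'travel',(np.r_[r[0],0]-[533.27,-77.13,0])@xp)
cv2.imwrite('pics/9.png',f['frame']); s=env.state(); print(s['force'],s['ee_pos'],s['time_s'])
```

```text
1258 ((537.3777465820312, -138.0169677734375), (70.07528686523438, 13.601093292236328), 3.9171059131622314) travel 61.02755976220704
[ 0.38865597 -0.07431743  0.06327079] [526.35334577  12.59566821 330.37945785] 17.2667
```

View pics/9.png

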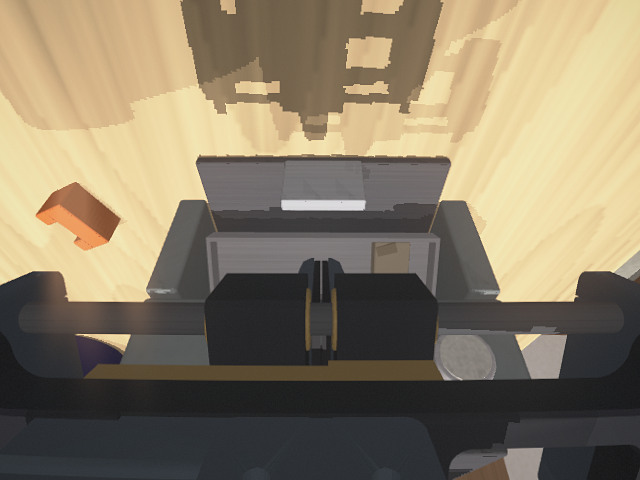

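Frame 9: the tray is home, with tab travel ≈61 mm measured (stop at 60). The broken prop is still in it at (390,257), and the arm is clear. Handing in.

```bash
python3 -c "
from h import *
print(env.job_done())"
```

```text
the job is handed in; nothing more can be done
None
```

The job is done and handed in at about 17 s of robot time. `job_done` gives no verdict, so the results below are my own measurements.

- **Props:** I took the middle and near props, the sound ones, out of the tray square to the slope. Both now stand flat in the tote, notch up, at about (577, 242) and (489, 243) mm with their tops near z = 40 mm. Each was lowered until it touched the floor (8–9 N) before I let go.
- **Broken prop:** the far prop, with its lower horn missing, is still in the tray.
- **Tray:** pushed in by its tab until the force rose to 13 N and it stopped moving. The camera puts its travel at about 61 mm against a stop at 60 mm.
- **Left alone:** the packed prop, cup, jar and orange look-alikes look unmoved in the last pictures. I did not re-measure their positions, and my one attempt at the packed prop also caught part of the tote wall.
- **Failed check:** my first look for the tab after the push missed it because it was out of view. I tilted the camera, and the 61 mm figure comes from that second look.

The arm was clear of everything at hand-in.

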